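Load a spare-part carton into the label nest and snap the hold-down over it

ROBOT

A 6-joint arm with a two-finger parallel gripper is mounted at the origin on the work surface. World frame = base frame: x ahead of the robot, y to its left, z up, the work surface at z = 0. Lengths are in m, angles in rad, forces in N, time in s.
With the tool pointing down it reaches from about 0.4 to 0.825 m from the base axis. Payload 7 kg.
Tool frame: the origin (TCP) lies midway between the tips of the shut fingers; the grasp point (between the pads) lies 19 mm behind it; z points along the fingers, y is the line along which they close (so a half turn about z gives the same grasp; the last joint's range is limited). The gripper opens to 88 mm and grips with 3 to 60 N. Pads are 19 mm wide; open, the fingers measure 130 mm over their backs; the gripper's body (78 mm by 193 mm) begins 47 mm behind the grasp point.
Start: joints at [1.618, 0.359, 0.012, 0, -1.224, -0.288], TCP at [0.161, 0.655, 0.227] pointing down, gripper open.
Joint ranges: [-3.07, 3.07], [-1.43, 2.12], [-1.02, 1.25], [-3.03, 1.67], [-3.05, -0], [-3.03, 3.03]. Speed limits (rad/s): [2.39, 2.39, 3.01, 3.14, 3.14, 3.14].

INTERFACE

Orientations are given as a unit quaternion [w, x, y, z].
In Python, from plant import arm gives the robot as it stands.
- The arm moves only by the tool apply_moves, never from a script. Its argument "motion" is a list that holds one entry, the list of rows, each a list of 7 numbers: the shift along the tool's x, y, z in mm, then the turn, a rotation vector about the tool's x, y, z in degrees, then the finger opening in mm, from 0 to 87.6. In form: [[[x, y, z, wx, wy, wz, gripper], ...]]. A call has 1 to 5 rows; each row shifts and turns the commanded pose from where the row before left it, along the tool's axes as they then stand; what a row does not reach is not made up. A row lasts 1/12 s, in which the tool goes at most 41.7 mm and 7.16 degrees, less where a joint would pass 70% of its speed; a pose out of reach is approached as far as the arm can. A call with a gripper value outside its range is refused whole. The fingers move at their own pace and stop on an object; "force" is the grip in N (left out, the last holds). Time passes only in rows, so rows that do not move let the fingers close. It gives the time, the measured TCP pose, the force, the opening and the grip force at its end, in the units of the state.
- arm.observe(): the state, without advancing time (a new reading comes with each control period).
- arm.camera(name): name is "scene" or "top" or "wrist"; returns (picture, depth): 480x640x3 uint8, red, green, blue; 480x640 float32, m along the optical axis (not along the pixel's ray), 0 where there is no reading.
- arm.calibration(name): a dict with "mtx" (3x3 intrinsics, pixels), "world_to_cam" (4x4, takes a point from world to camera coordinates). Camera axes: x right, y down, z forward; pixel columns grow to the right and rows downward; lengths in m; the calibration is good to about 2 mm. A picture is of the moment at which its call begins: read the wrist's pose just before it. calibration takes no time and is no camera call; for the wrist camera it gives the pose at the moment of the call.
- arm.job_done(): hands the job in; it is judged then, once.
The state is a dict: "time_s": time; "joint_pos": joint angles; "joint_vel": joint speeds; "joint_efforts": joint torques, N m; "tcp_pos": TCP position; "eef_rot": TCP orientation; "wrist_force": force on the tool from outside, world axes, zero at the start; "ft_torque": the same for the moment, N m; "width": opening from 0.0 (shut) to 1.0 (fully open); "grasp_force": force on a finger pad.
Only numpy, scipy, OpenCV 4.12 (cv2) and the standard library are available. Lean on these libraries where they do the work, as an engineer would, in place of code of your own. Each camera call takes 0.05 s, during which the arm holds its last target. There are 200 camera calls.

TASK

Lift the small block-shaped carton into the open channel of the metal label nest, lengthwise, and slide it gently fully home against the nest's stop without crushing it. Then tip the spring hold-down flap from its leaned-back position past its snap point so that it springs down over the carton and its lip drops in behind the carton's near end. Use light forces on the nest, and leave the other things on the bench alone.

Things in the scene. Friction and masses are not known exactly. Their poses are not given: they have to be found in the camera images.
- carton: The carton to load: a black block with white label patches, 80 (its x) x 48 (its y) x 54 mm high, 0.2 to 0.4 kg; sliding in the channel it drags with 1 to 5 N. Origin at the centre of its underside, z up. Either end may go in first.
- nest: Label nest, bare metal, fixed. Origin: channel centre line at bench height; x runs along the channel from its open mouth to the stop, y across, z up. Floor 6 mm above the origin, 54 mm wide between rails 8 mm thick, rail tops 22 mm above the bench, all from x = -110 to +130 mm. The carton takes less than 35 N against the nest; nest and flap take less than 16 N from the robot.
- stop_mid (a point): Middle of the span where the stop may be, on the channel floor (nest x = +20 mm). A steel carriage with the stop face (upright, 52 mm wide, top 50 mm above the bench) and the flap was clamped for the last job up to 16 mm either way along x from here. It stays put, but its place is not measured: feel for it with the carton.
- hinge_mid (a point): Middle of the span of the flap's hinge, which rides on the carriage always 15 mm beyond the stop face, axis along nest y, 66 mm above the bench (nest x = +35 mm, up to 16 mm either way). The flap: a steel strip on the centre line, 32 mm wide, 5 thick, 102 long. Axes as the nest.
- lip_mid (a point): Middle of the span of the lip's inner face with the flap down (nest x = -64 mm, 48 mm above the bench, up to 16 mm either way). The lip, 36 mm wide, stands 17 mm out from the strip's free end, 99 mm from the hinge. It drops behind the carton only if that is within 4 mm of the stop; else it lands on the carton's top.
- flap (a joint): Flap angle, rad. 0: down, level, pointing to nest -x. 1.57: upright. 2.05: open stop where it starts, leaning to nest +x, free end 155 mm above the bench, 47 mm beyond the hinge. A spring drives it to the open stop above about 1.35, to the down stop below. Level push at the free end: about 6 N, more nearer the hinge. Damped: takes about 0.5 s to spring over.
- flat_carton: a flat black carton with white label, 110 x 70 x 24 mm; bystander, leave it alone
- big_carton: a larger black carton with white label, 120 x 90 x 85 mm; bystander, leave it alone
- bearing: a steel bearing ring lying flat, 52 mm across, 16 mm high; bystander, leave it alone
- filter: a white canister filter standing upright, 60 mm across, 76 mm high; bystander, leave it alone
- mug: a white mug, 80 mm across, 95 mm high; bystander, leave it alone
- driver: a screwdriver lying on the bench; bystander, leave it alone
- tape: a cardboard tape core standing on end, 70 mm across, 48 mm high; bystander, leave it alone
Things that resemble listed ones, but are neither listed nor needed, are in the scene too. What is shaped like the carton but green or yellow is not meant.

How it is judged:
On the way:
1. the carton lies in the channel near the stop, with the flap still leaning back (x of carton in the frame of nest between -0.042 and 0.001 m and y of carton in the frame of nest between -0.005 and 0.005 m and z of carton in the frame of nest below 0.01 m and angle between carton's own z axis and vertical below 0.06 rad and value of joint flap above 1.8 rad), for 0.2 s.
At the end, for the whole second after the job is handed in: The flap is fully down (within 0.06 rad of its stop), so that its lip is behind the near end of the carton, and the carton lies flat on the channel floor between stop and lip (centre from 42 mm short of to 1 mm beyond the nest's origin along x, within 5 mm across), at rest (x of carton in the frame of nest between -0.042 and 0.001 m and y of carton in the frame of nest between -0.005 and 0.005 m and z of carton in the frame of nest below 0.01 m and angle between carton's own z axis and vertical below 0.06 rad and value of joint flap below 0.06 rad and linear speed of carton below 0.01 m/s); the robot touches nothing.
It fails at once if the carton is pressed against the nest with more than 35 N (contact force between carton and nest above 35 N).
It fails at once if the robot presses on the nest or its flap with more than 16 N (contact force between the arm and nest above 16 N).
It fails at once if one of the other things on the bench is moved more than 25 mm (distance of any of flat_carton, big_carton, bearing, filter, mug, driver, tape from where it was at the start of the episode above 0.025 m).
It also fails if it takes over 72 s, if anything falls off the work surface, if the arm or the gripper's body presses on something with over 40 N, if the wrist force passes 120 N, or if a joint passes its speed limit or range.

## Working session

There is one attempt and no reset: what is moved stays moved. The work goes in short steps, Python scripts to look and compute and a tool call to move; the robot and the scene stay as the last step left them, time stands still between calls to the robot, and variables do not carry over. Pictures are saved under pics/ and viewed, at most 10 in all, crops included, and the job is handed in when it is done.

Besides the shell and the picture viewer there is one more tool, called after "Emit:" by a JSON object that holds its "api" and its "payload". apply_moves: Moves the arm, as the interface text tells. Its arguments: {"type":"object","properties":{"motion":{"type":"array","items":{"type":"array","items":{"type":"array","items":{"type":"number"}}}},"force":{"type":"number"}},"required":["motion"]}

```bash
mkdir -p pics; ls; python3 - <<'E'
from plant import arm
import cv2,numpy as np
o=arm.observe(); print({k:np.round(v,3) for k,v in o.items()})
for n in("scene","top"):
    p,d=arm.camera(n); np.savez(f"pics/{n}0.npz",p=p,d=d,**arm.calibration(n)); cv2.imwrite(f"pics/{n}0.png",p[...,::-1])
    print(n,np.round(arm.calibration(n)["mtx"],1).tolist(),np.round(arm.calibration(n)["world_to_cam"],3).tolist())
E
```

```text
pics
{'time_s': np.float64(0.0), 'joint_pos': array([ 1.618,  0.359,  0.011, -0.   , -1.224, -0.288]), 'joint_vel': array([-0.   , -0.001,  0.001,  0.001, -0.003, -0.   ]), 'joint_efforts': array([ 1.0000e-03, -5.8272e+01,  2.9306e+01,  6.9980e+00,  7.0000e-03,
       -0.0000e+00]), 'tcp_pos': array([0.161, 0.655, 0.226]), 'eef_rot': array([ 0.001,  0.993, -0.12 , -0.   ]), 'wrist_force': array([ 0.109, -0.213, -0.365]), 'ft_torque': array([ 0.007, -0.017, -0.01 ]), 'grasp_force': np.float64(0.0), 'width': np.float64(1.001)}
scene [[545.0, 0.0, 318.7], [0.0, 545.0, 242.2], [0.0, 0.0, 1.0]] [[-0.452, 0.892, 0.019, 0.194], [0.485, 0.263, -0.834, -0.216], [-0.748, -0.368, -0.552, 1.752], [0.0, 0.0, 0.0, 1.0]]
top [[468.0, 0.0, 321.6], [0.0, 468.0, 243.2], [0.0, 0.0, 1.0]] [[-0.01, -1.0, 0.004, 0.037], [-0.975, 0.009, -0.22, 0.563], [0.22, -0.006, -0.975, 0.952], [0.0, 0.0, 0.0, 1.0]]
```

View pics/top0.png

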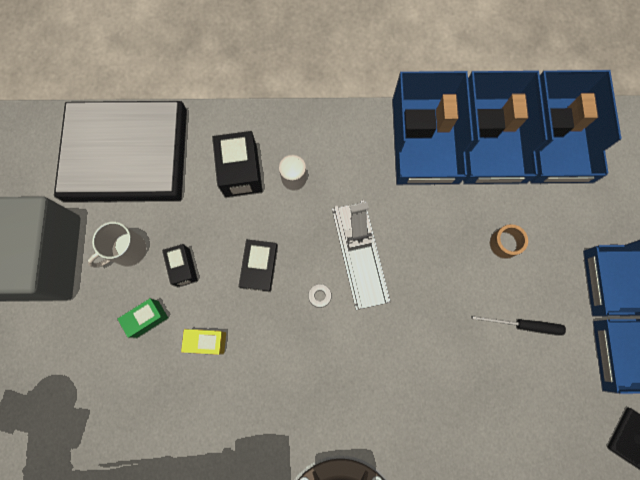

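View pics/scene0.png

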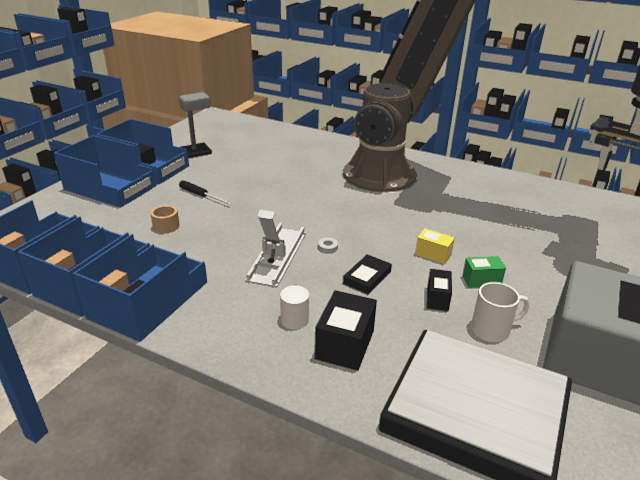

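The top view shows several candidates: the small black block at (180,265), the flat black carton at (258,265), the big black carton at (237,163), and a green one at (142,318) and a yellow one at (203,342). The small black block at (180,265) fits, being black, about 80x48 and upright. The nest is at (362,255), with its mouth at the bottom (372,305) and the flap leaning to the top (357,220).

Next I measure both and make the enlarged crops.

```bash
cat > h.py <<'E'
import numpy as np,cv2
def load(f): return dict(np.load(f))
def pts(D,x0,y0,x1,y1):
    "world points of a depth window"
    v,u=np.mgrid[y0:y1,x0:x1]; z=D["d"][y0:y1,x0:x1]; K=D["mtx"]; T=np.linalg.inv(D["world_to_cam"])
    c=np.stack([(u-K[0,2])/K[0,0]*z,(v-K[1,2])/K[1,1]*z,z],-1)
    return c@T[:3,:3].T+T[:3,3], z>0
def ray(D,u,v,h):
    "pixel onto plane z=h"
    T=np.linalg.inv(D["world_to_cam"]); d=T[:3,:3]@np.linalg.solve(D["mtx"],[u,v,1.]); o=T[:3,3]
    return o+d*(h-o[2])/d[2]
def proj(D,P):
    c=D["world_to_cam"]@np.r_[P,1]; p=D["mtx"]@c[:3]; return p[:2]/p[2]
E
python3 - <<'E'
from h import *
D=load("pics/top0.npz")
W,ok=pts(D,150,230,210,300)
z=W[...,2]; print("bench z",np.median(z[:8,:8]),"zmax",np.percentile(z,99))
m=ok&(z>.045)&(z<.065); P=W[m]
r=cv2.minAreaRect(P[:,:2].astype(np.float32)*1000); print("carton top",m.sum(),r, P[:,2].mean())
# white label in carton
# nest
W,ok=pts(D,320,190,400,320); z=W[...,2]
for lo,hi in((.003,.012),(.017,.026),(.04,.055),(.06,.2)):
    m=ok&(z>lo)&(z<hi); P=W[m]; 
    if m.sum()>5: print(lo,hi,m.sum(),cv2.minAreaRect(P[:,:2].astype(np.float32)*1000),np.median(P[:,2]))
p=D["p"][...,::-1]
a=cv2.resize(p[225:345,110:240],None,fx=4,fy=4,interpolation=cv2.INTER_CUBIC); b=cv2.resize(p[190:320,315:405],None,fx=480/130,fy=480/130,interpolation=cv2.INTER_CUBIC)[:480]
cv2.imwrite("pics/crop1.png",np.hstack([a[:480],b[:,:275]]))
E
```

```text
bench z -0.000661681057259722 zmax 0.05662598288363192
carton top 846 ((506.9990234375, 366.2845458984375), (99.07884216308594, 95.60469818115234), 16.49919891357422) 0.05296712234298679
0.003 0.012 2132 ((553.4492797851562, -57.4302978515625), (186.0211639404297, 301.0350646972656), 89.38424682617188) 0.005555415420325671
0.017 0.026 781 ((541.1796264648438, -18.303207397460938), (239.93186950683594, 148.63954162597656), 11.892840385437012) 0.021300048121832837
0.04 0.055 131 ((567.4242553710938, -51.10603713989258), (20.32476043701172, 52.927764892578125), 3.567755937576294) 0.04924977498593308
0.06 0.2 637 ((596.1756591796875, -46.10279083251953), (56.144126892089844, 51.563758850097656), 11.609700202941895) 0.11057365478606007
```

View pics/crop1.png

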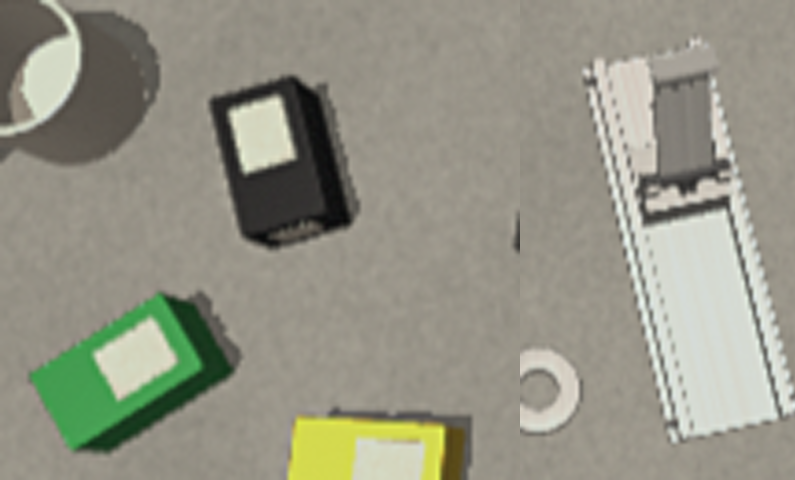

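The crop confirms the target. The small black block, with a white label on top, has its top corners at about crop (212,98), (293,77), (322,205) and (242,238). The green and yellow look-alikes are separate. In the nest, the mouth is at the bottom and the dark stop face at crop (690,215). Next I refine the fits.

```bash
python3 - <<'E'
from h import *
D=load("pics/top0.npz")
W,ok=pts(D,155,235,205,295); z=W[...,2]
m=(ok&(z>.05)&(z<.0565)).astype(np.uint8); n,l,s,_=cv2.connectedComponentsWithStats(m); k=1+s[1:,4].argmax()
P=W[l==k]; q=W[...,:2][(l==k)]
print("carton",s[k],cv2.minAreaRect(P[:,:2].astype(np.float32)*1000),P.mean(0)*1000)
# rays on edges of the mask, plane .054
c=max(cv2.findContours((l==k).astype(np.uint8),0,1)[0],key=cv2.contourArea)[:,0]+[155,235]
R=np.array([ray(D,u,v,.054)[:2] for u,v in c])*1000
print("carton ray",cv2.minAreaRect(R.astype(np.float32)))
# colour mask: dark+label vs bench not separable from side; use depth only
W,ok=pts(D,320,190,400,320); z=W[...,2]
m=(ok&(z>.017)&(z<.026)).astype(np.uint8)
P=W[m>0][:,:2]*1000
# nest axis: from rail points, robust: two clusters across
from scipy.optimize import minimize_scalar
def split(a):
    y=np.array([-np.sin(a),np.cos(a)]); t=P@y; 
    return t
best=min(np.arange(0.1,.35,.002),key=lambda a:-np.sum(np.histogram(split(a),np.arange(-400,400,2))[0].astype(float)**2))
t=split(best); x=P@[np.cos(best),np.sin(best)]
print("angle",best,np.degrees(best)); h,e=np.histogram(t,np.arange(-240,-100,4)); print([(round(a),int(b)) for a,b in zip(e,h) if b])
core=t
print("x range",np.percentile(x,[0,1,2,5,95,98,99,100]))
for lo,hi in((.046,.053),):
    mm=ok&(z>lo)&(z<hi); Q=W[mm][:,:2]*1000; print("stop top x",np.percentile(Q@[np.cos(best),np.sin(best)],[1,5,10,50,90,99]),"y",np.percentile(Q@[-np.sin(best),np.cos(best)],[2,50,98]))
for lo,hi in((.13,.16),):
    mm=ok&(z>lo)&(z<hi); Q=W[mm]*1000; print("flap x",np.percentile(Q[:,:2]@[np.cos(best),np.sin(best)],[1,5,10,50,90,99]),"y",np.percentile(Q[:,:2]@[-np.sin(best),np.cos(best)],[2,50,98]),Q[:,2].max())
E
```

```text
carton [  7   9  30  41 750] ((522.4058837890625, 346.33111572265625), (80.8841781616211, 48.36362075805664), 16.339933395385742) [522.06262043 345.89330123  53.19907163]
carton ray ((521.8101196289062, 345.6499938964844), (80.25406646728516, 48.634159088134766), 16.558115005493164)
angle 0.2060000000000001 11.802930579694964
[(-204, 92), (-200, 141), (-196, 59), (-188, 2), (-184, 1), (-180, 2), (-176, 1), (-172, 2), (-168, 2), (-164, 1), (-160, 6), (-156, 8), (-152, 11), (-148, 11), (-144, 39), (-140, 172), (-136, 188), (-132, 2)]
x range [406.04479088 408.06134275 410.1814996  416.86290923 623.67134601
 640.41540882 643.26225033 646.06319302]
stop top x [537.83004331 538.29179047 538.94541212 543.20483304 548.27045886
 552.38787545] y [-192.15653199 -169.44157938 -141.9425316 ]
flap x [583.63896677 584.64993277 585.28248589 591.19750665 600.39171042
 602.03764151] y [-183.61260969 -167.80099717 -150.88811602] 159.99915061060844
```

```bash
python3 - <<'E'
from h import *
for n,win in(("top",(80,205,145,280)),("scene",(460,270,540,350))):
    D=load(f"pics/{n}0.npz"); W,ok=pts(D,*win); z=W[...,2]
    m=(ok&(z>.08)&(z<.11)).astype(np.uint8); k,l,s,_=cv2.connectedComponentsWithStats(m); i=1+s[1:,4].argmax(); P=W[l==i]
    print(n,s[i],P.min(0)*1000,P.max(0)*1000,cv2.minEnclosingCircle(P[:,:2].astype(np.float32)*1000),P[:,2].max())
    m=(ok&(z>.03)&(z<.11)); P=W[m]
    a=np.radians(16.4); C=np.array([.522,.346]); q=(P[:,:2]-C)@np.array([[np.cos(a),-np.sin(a)],[np.sin(a),np.cos(a)]])*1000
    q=q[(q[:,1]>45)&(q[:,1]<130)]; print("in carton frame, y<130: x min",q[:,0].min() if len(q) else None); 
    for lo in range(50,130,10):
        s_=q[(q[:,1]>=lo)&(q[:,1]<lo+10)]; 
        if len(s_): print(lo,s_[:,0].min().round(),s_[:,0].max().round(),len(s_))
E
```

```text
top [ 11  17  42  38 443] [526.71783948 433.79416521  80.02178454] [606.37526966 518.60299114  98.52431141] ((561.2514038085938, 479.22320556640625), 47.29724884033203) 0.09852431140546192
in carton frame, y<130: x min 38.64184980716378
60 76.0 76.0 1
70 52.0 104.0 248
80 44.0 112.0 105
90 40.0 117.0 104
100 39.0 119.0 111
110 39.0 118.0 103
120 41.0 117.0 110
scene [ 17  13  47  31 613] [527.09134288 436.21033328  80.01710126] [610.44262062 521.36507701  98.41819925] ((564.4580688476562, 483.45166015625), 49.440486907958984) 0.09841819924657091
in carton frame, y<130: x min -80.75835553640479
50 190.0 208.0 31
60 -81.0 208.0 43
70 -61.0 203.0 255
80 -62.0 203.0 245
90 -65.0 121.0 268
100 -67.0 123.0 268
110 -70.0 124.0 280
120 -75.0 122.0 272
```

Emit:
{"api": "apply_moves", "payload": {"motion": [[[34.5,18.3,8.8,0,0,0,87],[34.5,18.3,8.8,0,0,0,87],[34.5,18.3,8.8,0,0,0,87],[34.5,18.3,8.8,0,0,0,87],[34.5,18.3,8.8,0,0,0,87]]]}}

```text
time_s: 0.52
tcp_pos: [0.3075, 0.5239, 0.1819]
eef_rot: [0.0, 0.993, -0.12, -0.0]
wrist_force: [0.8, -0.1, -0.2]
width: 0.992
grasp_force: 0.0
```

Emit:
{"api": "apply_moves", "payload": {"motion": [[[34.5,18.3,8.8,0,0,0,87],[34.5,18.3,8.8,0,0,0,87],[34.5,18.3,8.8,0,0,0,87],[34.5,18.3,8.8,0,0,0,87],[34.5,18.3,8.8,0,0,0,87]]]}}

```text
time_s: 0.93
tcp_pos: [0.4533, 0.3939, 0.138]
eef_rot: [0.0, 0.993, -0.12, -0.0]
wrist_force: [0.4, -0.0, 0.7]
width: 0.994
grasp_force: 0.0
```

Emit:
{"api": "apply_moves", "payload": {"motion": [[[34.5,18.3,8.8,0,0,0,87],[34.5,18.3,8.8,0,0,0,87],[0,0,0,0,0,-6,87],[0,0,0,0,0,-6,87],[0,0,0,0,0,-6,87]]]}}

```text
time_s: 1.35
tcp_pos: [0.5112, 0.3421, 0.1201]
eef_rot: [0.001, 0.999, 0.038, -0.001]
wrist_force: [0.8, -0.2, 0.4]
width: 0.99
grasp_force: 0.0
```

Emit:
{"api": "apply_moves", "payload": {"motion": [[[0,0,0,0,0,-6,87],[0,0,0,0,0,-6,87],[0,0,0,0,0,0,87]]]}}

```text
time_s: 1.6
tcp_pos: [0.5105, 0.3432, 0.1205]
eef_rot: [0.0, 0.99, 0.143, -0.0]
wrist_force: [0.6, 0.2, -0.1]
width: 0.994
grasp_force: 0.0
```

Emit:
{"api": "apply_moves", "payload": {"motion": [[[0,0,30,0,0,0,87],[0,0,30,0,0,0,87],[0,0,25,0,0,0,87],[0,0,14,0,0,0,87],[0,0,0,0,0,0,87]]]}}

```text
time_s: 2.02
tcp_pos: [0.5088, 0.3415, 0.0182]
eef_rot: [0.002, 0.99, 0.139, -0.003]
wrist_force: [0.4, -0.0, -0.0]
width: 0.991
grasp_force: 0.0
```

Emit:
{"api": "apply_moves", "payload": {"motion": [[[0,0,0,0,0,0,60],[0,0,0,0,0,0,52],[0,0,0,0,0,0,44],[0,0,0,0,0,0,40],[0,0,0,0,0,0,40]]], "force": 25}}

```text
time_s: 2.43
tcp_pos: [0.511, 0.344, 0.0231]
eef_rot: [-0.001, 0.99, 0.141, 0.001]
wrist_force: [-0.3, -0.2, -0.4]
width: 0.676
grasp_force: 0.0
```

Emit:
{"api": "apply_moves", "payload": {"motion": [[[0,0,0,0,0,0,40],[0,0,0,0,0,0,40],[0,0,0,0,0,0,40]]]}}

```text
time_s: 2.68
tcp_pos: [0.5108, 0.3437, 0.0225]
eef_rot: [-0.0, 0.99, 0.141, 0.0]
wrist_force: [-1.4, 0.4, 4.6]
width: 0.547
grasp_force: 25.0
```

Emit:
{"api": "apply_moves", "payload": {"motion": [[[0,0,-15,0,0,0,40],[0,0,-30,0,0,0,40],[0,0,-35,0,0,0,40],[0,0,-35,0,0,0,40],[0,0,-25,0,0,0,40]]]}}

```text
time_s: 3.1
tcp_pos: [0.511, 0.3437, 0.1648]
eef_rot: [-0.0, 0.99, 0.141, 0.001]
wrist_force: [0.2, 0.7, -2.1]
width: 0.547
grasp_force: 25.0
```

```bash
python3 - <<'E'
from h import *
for n,win in(("top",(325,195,395,315)),("scene",(240,200,310,290))):
    D=load(f"pics/{n}0.npz"); W,ok=pts(D,*win); z=W[...,2]
    m=ok&(z>.018)&(z<.025); P=W[m][:,:2]*1000
    a=.206
    for it in range(6):
        ex=np.array([np.cos(a),np.sin(a)]); ey=np.array([-ex[1],ex[0]]); x=P@ex; y=P@ey
        res=[]
        for c in (-198.5,-137.5):
            s=abs(y-c)<6.5; k=np.polyfit(x[s],y[s],1); res.append((k[0],np.polyval(k,516),s.sum(),y[s].min(),y[s].max(),x[s].min(),x[s].max()))
        a+=np.mean([r[0] for r in res])
    print(n,"angle deg",np.degrees(a),"centre y",np.mean([r[1] for r in res])); print(np.round(res,3))
    mm=ok&(z>.046)&(z<.053); Q=W[mm][:,:2]*1000; print("stop x",np.percentile(Q@ex,[2,10,50,90]),"y",np.percentile(Q@ey,[2,98]))
    # stop face: points between floor and top
    mm=ok&(z>.012)&(z<.045)&(abs(W[...,:2]@ey*1000+168)<24); Q=W[mm][:,:2]*1000; print(" face x",np.percentile(Q@ex,[5,25,50,75]),mm.sum())
E
```

```text
top angle deg 11.54875495264753 centre y -165.90402375698397
[[-1.00000e-03 -1.96769e+02  2.70000e+02 -2.01359e+02 -1.92169e+02
   4.06962e+02  6.44470e+02]
 [-0.00000e+00 -1.35039e+02  3.46000e+02 -1.44000e+02 -1.31034e+02
   4.06550e+02  6.45527e+02]]
stop x [538.68830666 539.59691266 543.80623052 548.89672975] y [-190.18201918 -139.97156254]
 face x [538.53881335 538.93905279 539.2889352  577.58600878] 96
scene angle deg 11.867793562723877 centre y -166.53427092344378
[[ 1.00000e-03 -1.97209e+02  1.27000e+02 -2.03025e+02 -1.92183e+02
   4.06981e+02  6.50113e+02]
 [-1.00000e-03 -1.35860e+02  2.23000e+02 -1.43972e+02 -1.31189e+02
   4.06586e+02  6.47664e+02]]
stop x [541.57782371 544.85921284 551.95446669 561.2380351 ] y [-191.32148384 -141.28179103]
 face x [549.08154021 552.61862943 561.97782117 578.82301105] 363
```

Emit:
{"api": "apply_moves", "payload": {"motion": [[[-14.2,35.4,0,0,0,0,40],[-14.2,35.4,0,0,0,0,40],[-14.2,35.4,0,0,0,0,40],[-14.2,35.4,0,0,0,0,40],[-14.2,35.4,0,0,0,0,40]]]}}

```text
time_s: 3.52
tcp_pos: [0.4908, 0.1519, 0.1616]
eef_rot: [0.0, 0.99, 0.141, -0.0]
wrist_force: [1.2, -1.1, -1.7]
width: 0.547
grasp_force: 25.0
```

Emit:
{"api": "apply_moves", "payload": {"motion": [[[-14.2,35.4,0,0,0,0,40],[-14.2,35.4,0,0,0,0,40],[-14.2,35.4,0,0,0,0,40],[-14.2,35.4,0,0,0,0,40],[-14.2,35.4,0,0,0,0,40]]]}}

```text
time_s: 3.93
tcp_pos: [0.472, -0.0378, 0.1619]
eef_rot: [-0.0, 0.99, 0.141, -0.0]
wrist_force: [0.7, -0.3, -2.5]
width: 0.545
grasp_force: 25.0
```

Emit:
{"api": "apply_moves", "payload": {"motion": [[[-14.2,35.4,0,0,0,0,40],[0,0,40,0,0,4.6,40],[0,0,30,0,0,0,40],[0,0,0,0,0,0,40],[0,0,0,0,0,0,40]]]}}

```text
time_s: 4.35
tcp_pos: [0.468, -0.0746, 0.0912]
eef_rot: [0.0, 0.995, 0.101, -0.002]
wrist_force: [1.2, 0.7, -1.5]
width: 0.547
grasp_force: 25.0
```

```bash
python3 - <<'E'
from plant import arm
import cv2,numpy as np
for n in("scene","top"):
    p,d=arm.camera(n); np.savez(f"pics/{n}1.npz",p=p,d=d,**arm.calibration(n)); 
    q=p[...,::-1]
    c=q[140:290,200:350] if n=="scene" else q[190:320,300:430]
    cv2.imwrite(f"pics/{n}1c.png",cv2.resize(c,(390,390),interpolation=cv2.INTER_CUBIC))
cv2.imwrite("pics/c1.png",np.hstack([cv2.imread("pics/scene1c.png"),cv2.imread("pics/top1c.png")]))
o=arm.observe(); print(o["tcp_pos"],o["eef_rot"],o["wrist_force"])
E
```

```text
[ 0.47049007 -0.07360457  0.09338343] [1.74183564e-04 9.94794278e-01 1.01901033e-01 7.02677852e-04] [-0.35022916 -0.13796277 -1.77223932]
```

View pics/c1.png

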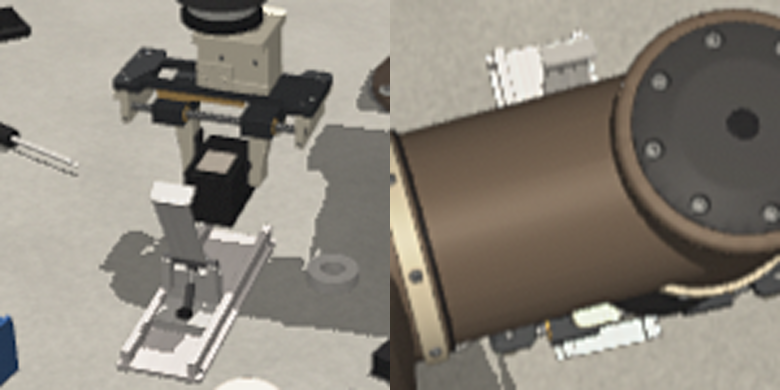

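The image shows the carton level in the gripper, above the open end of the channel, at left-crop (215,185), and the flap still leaning back. The gripper's long body runs across the nest. Next I check the carton's lateral offset from the depth image.

```bash
python3 - <<'E'
from h import *
D=load("pics/scene1.npz"); W,ok=pts(D,200,140,350,290)
o=np.array([539.1,-59.2]); a=np.radians(11.6); ex=np.array([np.cos(a),np.sin(a)]); ey=np.array([-ex[1],ex[0]])
z=W[...,2]*1000; x=(W[...,:2]*1000-o)@ex; y=(W[...,:2]*1000-o)@ey
m=ok&(z>75)&(z<118)&(x>-26)&(x<-10)&(abs(y)<40)
print("front face n",m.sum(),"x",np.percentile(x[m],[10,50,90]),"y",np.percentile(y[m],[1,3,50,97,99]),"slope",np.polyfit(y[m],x[m],1)[0], "zmin",np.percentile(z[m],[1,99]))
m=ok&(z>119)&(z<130)&(x>-110)&(x<-15)&(abs(y)<40); print("top z",np.percentile(z[m],[5,50,95]),"x",np.percentile(x[m],[1,99]),"y",np.percentile(y[m],[2,98]),m.sum())
m=ok&(z>18)&(z<25)&(x>-115)&(x<135)
for c in(-31,31):
    s=m&(abs(y-c)<7); k=np.polyfit(x[s],y[s],1); print("rail",c,s.sum(),k, np.polyval(k,-60),np.percentile(y[s],[3,97]))
m=ok&(abs(y)<28)&(z>40)&(z<54)&(x>0)&(x<50); print("stop",np.percentile(x[m],[3,50]))
E
```

```text
front face n 251 x [-23.10433365 -20.05823806 -17.17871971] y [-23.31143234 -18.53890756   3.21749174  23.29583012  24.27982687] slope -0.008595969914521275 zmin [ 75.37946104 117.42594067]
top z [119.96061666 123.34359356 126.32047958] x [-97.44998858 -16.90555105] y [-33.38126858  34.62269652] 374
rail -31 116 [ 2.64690240e-03 -2.84171816e+01] -28.57599576200563 [-32.9769133  -24.37918012]
rail 31 230 [4.19917749e-03 3.27255635e+01] 32.47361286920904 [25.92391767 37.34572234]
stop [27.76240039 36.87013717]
```

Emit:
{"api": "apply_moves", "payload": {"motion": [[[0,-0.6,24,0,0,0,40],[0,0,16,0,0,0,40],[0,0,3,0,0,0,40],[0,0,2,0,0,0,40],[0,0,2,0,0,0,40]]]}}

```text
time_s: 4.87
tcp_pos: [0.4706, -0.0729, 0.0464]
eef_rot: [0.0, 0.995, 0.102, 0.001]
wrist_force: [1.0, -0.3, -1.4]
width: 0.549
grasp_force: 25.0
```

Emit:
{"api": "apply_moves", "payload": {"motion": [[[0,0,1.5,0,0,0,40],[0,0,1.5,0,0,0,40],[0,0,1,0,0,0,40],[0,0,0,0,0,0,40]]]}}

```text
time_s: 5.2
tcp_pos: [0.4694, -0.0734, 0.0412]
eef_rot: [-0.0, 0.995, 0.101, 0.0]
wrist_force: [-0.2, 0.5, -2.0]
width: 0.543
grasp_force: 25.0
```

Emit:
{"api": "apply_moves", "payload": {"motion": [[[0,0,3,0,0,0,40],[0,0,3,0,0,0,40],[0,0,2,0,0,0,40],[0,0,1,0,0,0,40],[0,0,0,0,0,0,40]]]}}

```text
time_s: 5.62
tcp_pos: [0.4689, -0.0735, 0.0316]
eef_rot: [0.0, 0.995, 0.101, -0.0]
wrist_force: [0.2, -0.4, -2.4]
width: 0.545
grasp_force: 25.0
```

Emit:
{"api": "apply_moves", "payload": {"motion": [[[0,0,1,0,0,0,40],[0,0,0.7,0,0,0,40],[0,0,0.7,0,0,0,40],[0,0,0,0,0,0,40],[0,0,0,0,0,0,40]]]}}

```text
time_s: 6.03
tcp_pos: [0.4692, -0.0734, 0.0295]
eef_rot: [0.0, 0.995, 0.101, -0.0]
wrist_force: [-0.8, -0.1, -2.5]
width: 0.547
grasp_force: 25.0
```

Emit:
{"api": "apply_moves", "payload": {"motion": [[[0,0,0.6,0,0,0,40],[0,0,0.5,0,0,0,40],[0,0,0,0,0,0,40]]]}}

```text
time_s: 6.28
tcp_pos: [0.4693, -0.0734, 0.0285]
eef_rot: [0.0, 0.995, 0.101, 0.0]
wrist_force: [-0.3, -0.4, -1.0]
width: 0.546
grasp_force: 25.0
```

```bash
python3 -c "
from plant import arm
o=arm.observe();print(o['tcp_pos'],o['wrist_force'],o['ft_torque'])"
```

```text
[ 0.46925807 -0.07341479  0.02853713] [-0.34755833 -0.43460893 -1.03324561] [0.08842362 0.07577166 0.02546999]
```

Emit:
{"api": "apply_moves", "payload": {"motion": [[[0,0,0.4,0,0,0,40],[3,0,0,0,0,0,40],[5,0,0,0,0,0,40],[5,0,0,0,0,0,40],[0,0,0,0,0,0,40]]], "force": 15}}

```text
time_s: 6.7
tcp_pos: [0.4821, -0.0709, 0.0283]
eef_rot: [0.0, 0.995, 0.101, -0.0]
wrist_force: [-1.3, -0.9, 2.6]
width: 0.549
grasp_force: 15.0
```

Emit:
{"api": "apply_moves", "payload": {"motion": [[[5,0,0,0,0,0,40],[5,0,0,0,0,0,40],[5,0,0,0,0,0,40],[2,0,0,0,0,0,40],[0,0,0,0,0,0,40]]]}}

```text
time_s: 7.12
tcp_pos: [0.499, -0.0674, 0.0281]
eef_rot: [0.0, 0.995, 0.101, 0.0]
wrist_force: [-0.4, -0.8, 2.6]
width: 0.55
grasp_force: 15.0
```

Emit:
{"api": "apply_moves", "payload": {"motion": [[[1.5,0,0,0,0,0,40],[1.5,0,0,0,0,0,40],[1.5,0,0,0,0,0,40],[1.5,0,0,0,0,0,40]]]}}

```text
time_s: 7.45
tcp_pos: [0.5034, -0.0665, 0.0281]
eef_rot: [0.0, 0.995, 0.101, -0.001]
wrist_force: [-3.7, -1.1, 4.3]
width: 0.545
grasp_force: 15.0
```

Emit:
{"api": "apply_moves", "payload": {"motion": [[[1,0,0,0,0,0,40],[1,0,0,0,0,0,40],[1,0,0,0,0,0,40]]]}}

```text
time_s: 7.7
tcp_pos: [0.505, -0.0662, 0.0281]
eef_rot: [0.0, 0.995, 0.101, -0.002]
wrist_force: [-8.9, -2.4, 10.4]
width: 0.546
grasp_force: 15.0
```

The x force rose to 9 N about 6 mm before the spot the camera predicted, so I look before pushing further.

```bash
python3 - <<'E'
from plant import arm
import cv2,numpy as np
from h import *
im=[]
for n in("scene","wrist"):
    p,d=arm.camera(n); np.savez(f"pics/{n}2.npz",p=p,d=d,**arm.calibration(n)); q=p[...,::-1]
    im.append(cv2.resize(q[170:290,210:330],(400,400),interpolation=cv2.INTER_CUBIC) if n=="scene" else cv2.resize(q,(400,300)))
im[1]=np.vstack([im[1],np.zeros((100,400,3),np.uint8)])
cv2.imwrite("pics/c2.png",np.hstack(im))
o=arm.observe(); print(o["tcp_pos"],o["eef_rot"],o["wrist_force"],o["ft_torque"])
D=load("pics/scene2.npz"); W,ok=pts(D,200,140,350,290)
og=np.array([539.1,-59.2]); a=np.radians(11.6); ex=np.array([np.cos(a),np.sin(a)]); ey=np.array([-ex[1],ex[0]])
z=W[...,2]*1000; x=(W[...,:2]*1000-og)@ex; y=(W[...,:2]*1000-og)@ey
m=ok&(z>55)&(z<66)&(x>-75)&(x<25)&(abs(y)<30)
print("top",m.sum(),"x",np.percentile(x[m],[1,5,50,95,99]),"y",np.percentile(y[m],[2,98]))
A=np.c_[x[m],y[m],np.ones(m.sum())]; print("plane",np.linalg.lstsq(A,z[m],rcond=None)[0])
E
```

```text
[ 0.5067779  -0.06574706  0.0280766 ] [ 3.77526700e-05  9.94882428e-01  1.01038492e-01 -4.20042278e-04] [-4.41009721 -0.99174792  5.78781297] [-0.37313833  1.84328316  0.03801507]
top 240 x [-61.20684712 -55.49889    -25.33614567  13.3129585   18.38788272] y [-20.51641068  24.83384501]
plane [-4.27047976e-03 -8.48819464e-03  6.06927164e+01]
```

View pics/c2.png

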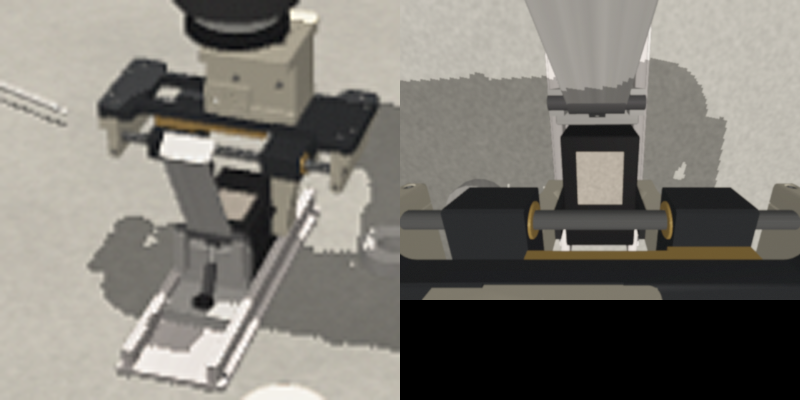

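The wrist view shows the carton straight in the channel, with a narrow gap at about (600,125) before the stop. The earlier force was drag plus lag, because it fell to 4.4 N as the arm settled. I ease the downward load and keep feeling.

Emit:
{"api": "apply_moves", "payload": {"motion": [[[0,0,-0.4,0,0,0,40],[1,0,0,0,0,0,40],[1,0,0,0,0,0,40],[0,0,0,0,0,0,40]]]}}

```text
time_s: 8.13
tcp_pos: [0.5102, -0.0649, 0.0284]
eef_rot: [-0.0, 0.995, 0.101, 0.0]
wrist_force: [0.3, -0.5, -1.5]
width: 0.544
grasp_force: 15.0
```

Emit:
{"api": "apply_moves", "payload": {"motion": [[[1,0,0,0,0,0,40],[1,0,0,0,0,0,40],[0,0,0,0,0,0,40],[0,0,0,0,0,0,40]]]}}

```text
time_s: 8.47
tcp_pos: [0.5106, -0.0649, 0.0282]
eef_rot: [0.0, 0.995, 0.101, -0.001]
wrist_force: [-2.4, -0.1, -1.8]
width: 0.546
grasp_force: 15.0
```

Emit:
{"api": "apply_moves", "payload": {"motion": [[[0.7,0,0,0,0,0,40],[0.7,0,0,0,0,0,40],[0,0,0,0,0,0,40],[0,0,0,0,0,0,40]]]}}

```text
time_s: 8.8
tcp_pos: [0.5107, -0.065, 0.0281]
eef_rot: [0.0, 0.995, 0.101, -0.002]
wrist_force: [-8.1, -0.4, 1.2]
width: 0.541
grasp_force: 15.0
```

Emit:
{"api": "apply_moves", "payload": {"motion": [[[0.7,0,0,0,0,0,40],[0.7,0,0,0,0,0,40],[0,0,0,0,0,0,40],[0,0,0,0,0,0,40]]]}}

```text
time_s: 9.13
tcp_pos: [0.5107, -0.065, 0.0281]
eef_rot: [0.0, 0.995, 0.101, -0.003]
wrist_force: [-11.5, 0.8, 8.5]
width: 0.549
grasp_force: 15.0
```

The TCP held still while the force rose to 11.5 N, and the front end is at nest x ≈ +22 mm, which matches the camera. That is the stop. I relax, release and lift.

Emit:
{"api": "apply_moves", "payload": {"motion": [[[-1.5,0,-0.2,0,0,0,40],[-1,0,0,0,0,0,40],[0,0,0,0,0,0,62],[0,0,0,0,0,0,62],[0,0,0,0,0,0,62]]]}}

```text
time_s: 9.55
tcp_pos: [0.5132, -0.0644, 0.0293]
eef_rot: [-0.0, 0.995, 0.101, 0.001]
wrist_force: [0.5, -0.6, 0.6]
width: 0.687
grasp_force: 0.0
```

Emit:
{"api": "apply_moves", "payload": {"motion": [[[0,0,0,0,0,0,62],[0,0,-10,0,0,0,62],[0,0,-20,0,0,0,62],[0,0,-30,0,0,0,62],[0,0,-35,0,0,0,62]]]}}

```text
time_s: 9.97
tcp_pos: [0.5107, -0.0649, 0.1243]
eef_rot: [0.0, 0.995, 0.101, -0.001]
wrist_force: [0.7, 0.4, -0.7]
width: 0.707
grasp_force: 0.0
```

Emit:
{"api": "apply_moves", "payload": {"motion": [[[0,0,-40,0,0,0,30],[0,0,-35,0,0,0,0],[-40,0,0,0,0,0,0],[-40,0,0,0,0,0,0],[0,0,0,0,0,0,0]]]}}

```text
time_s: 10.38
tcp_pos: [0.4274, -0.0818, 0.1997]
eef_rot: [-0.001, 0.995, 0.1, 0.0]
wrist_force: [-1.0, -0.8, -0.9]
width: 0.394
grasp_force: 0.0
```

```bash
python3 - <<'E'
from plant import arm
import cv2,numpy as np
from h import *
im=[]
for n in("scene","wrist"):
    p,d=arm.camera(n); np.savez(f"pics/{n}3.npz",p=p,d=d,**arm.calibration(n)); q=p[...,::-1]
    im.append(cv2.resize(q[170:290,210:330],(400,400),interpolation=cv2.INTER_CUBIC) if n=="scene" else cv2.resize(q,(400,300)))
im[1]=np.vstack([im[1],np.zeros((100,400,3),np.uint8)])
cv2.imwrite("pics/c3.png",np.hstack(im))
o=arm.observe(); print(o["time_s"],o["tcp_pos"],o["eef_rot"],o["width"],o["wrist_force"])
D=load("pics/wrist3.npz"); W,ok=pts(D,0,0,640,480)
og=np.array([539.1,-59.2]); a=np.radians(11.6); ex=np.array([np.cos(a),np.sin(a)]); ey=np.array([-ex[1],ex[0]])
z=W[...,2]*1000; x=(W[...,:2]*1000-og)@ex; y=(W[...,:2]*1000-og)@ey
def st(n,m):
    if m.sum()>20: print(n,m.sum(),"x",np.percentile(x[m],[1,5,50,95,99]).round(1),"y",np.percentile(y[m],[1,50,99]).round(1),"z",np.percentile(z[m],[1,50,99]).round(1))
st("carton top",ok&(z>55)&(z<65)&(x>-75)&(x<26)&(abs(y)<30))
st("stop top",ok&(z>46)&(z<53)&(x>10)&(x<45)&(abs(y)<30))
st("rails",ok&(z>19)&(z<25)&(abs(y)<45)&(x>-110)&(x<-70))
st("flap",ok&(z>90)&(x>20)&(x<110)&(abs(y)<30))
st("flap top",ok&(z>140)&(x>20)&(x<110)&(abs(y)<30))
E
```

```text
10.4833 [ 0.43246348 -0.08107789  0.20028654] [-2.11945075e-04  9.94875273e-01  1.01096982e-01  1.59589406e-03] 0.3005530388749306 [0.24284202 0.46823067 0.03859351]
carton top 6202 x [-51.9 -48.6 -10.9  22.5  25.3] y [-22.7   1.1  24.2] z [58.9 60.7 62.4]
stop top 790 x [27.8 28.4 32.2 37.9 38.6] y [-23.5   2.2  28. ] z [48.5 50.6 52.5]
rails 599 x [-104.5 -103.3  -87.6  -71.3  -70.1] y [-33.2 -25.3  36.3] z [19.7 22.5 24.1]
flap 592 x [50.4 51.3 53.4 55.3 55.7] y [-13.1   2.3  18.2] z [90.1 94.3 99.4]
```

View pics/c3.png

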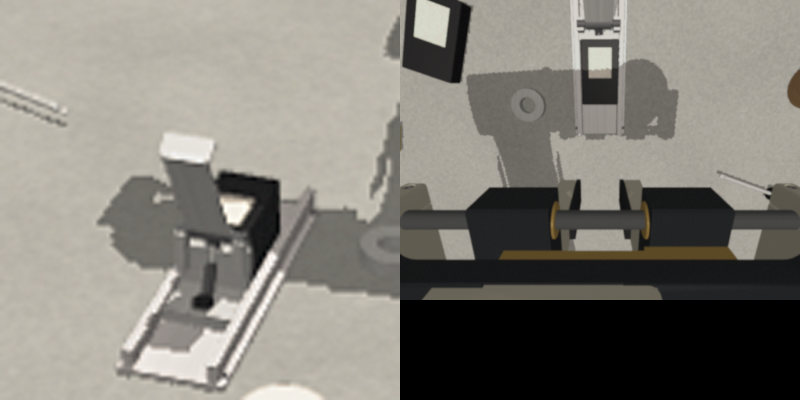

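The carton is seated. The wrist view shows it at (600,72), up against the stop at (600,35). The scene view shows the flap still leaning back at (190,180). Next I carry the shut fingers over and behind the flap.

Emit:
{"api": "apply_moves", "payload": {"motion": [[[0,0,-8,0,0,0,0],[37,0,0,0,0,0,0],[37,0,0,0,0,0,0],[37,0,0,0,0,0,0],[37,0,0,0,0,0,0]]]}}

```text
time_s: 10.9
tcp_pos: [0.5811, -0.0506, 0.2072]
eef_rot: [0.0, 0.995, 0.101, 0.0]
wrist_force: [0.4, 0.4, 0.6]
width: 0.007
grasp_force: 0.0
```

Emit:
{"api": "apply_moves", "payload": {"motion": [[[37,0,0,0,0,0,0],[39,0,0,0,0,0,0],[0,0,0,0,0,0,0],[0,0,0,0,0,0,0]]]}}

```text
time_s: 11.23
tcp_pos: [0.6548, -0.0352, 0.2045]
eef_rot: [0.0, 0.995, 0.101, -0.002]
wrist_force: [-0.7, -0.5, -0.5]
width: 0.005
grasp_force: 0.0
```

Emit:
{"api": "apply_moves", "payload": {"motion": [[[0,0,25,0,0,0,0],[0,0,25,0,0,0,0],[0,0,12,0,0,0,0],[0,0,0,0,0,0,0]]]}}

```text
time_s: 11.57
tcp_pos: [0.6507, -0.036, 0.1418]
eef_rot: [0.0, 0.995, 0.101, -0.003]
wrist_force: [0.1, 0.3, -0.9]
width: 0.005
grasp_force: 0.0
```

```bash
python3 - <<'E'
from plant import arm
import cv2,numpy as np
im=[]
p,d=arm.camera("scene"); q=p[...,::-1]
cv2.imwrite("pics/c4.png",cv2.resize(q[150:290,200:340],(500,500),interpolation=cv2.INTER_CUBIC))
o=arm.observe(); t=o["tcp_pos"]*1000
a=np.radians(11.6); r=t[:2]-[539.1,-59.2]
print(o["time_s"],t,r@[np.cos(a),np.sin(a)],r@[-np.sin(a),np.cos(a)],o["width"],o["wrist_force"])
E
```

```text
11.6167 [651.88087666 -36.02957955 143.9479883 ] 115.13641537520928 0.01942616938664088 0.003689002785347223 [0.70716982 0.59923851 0.16700486]
```

View pics/c4.png

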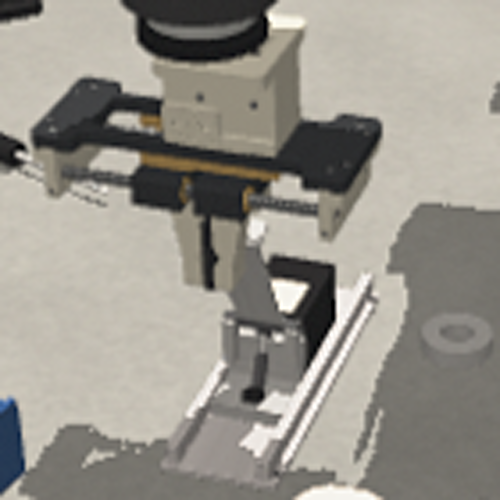

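The fingers are shut behind the flap, at about (210,255), and lined up on the centre line with 0.02 mm offset. Now I push gently toward nest -x.

Emit:
{"api": "apply_moves", "payload": {"motion": [[[-8,0,0,0,0,0,0],[-6,0,0,0,0,0,0],[-3,0,0,0,0,0,0],[-3,0,0,0,0,0,0]]]}}

```text
time_s: 11.95
tcp_pos: [0.6349, -0.0395, 0.1469]
eef_rot: [-0.0, 0.995, 0.101, 0.003]
wrist_force: [7.8, 0.5, 0.9]
width: 0.008
grasp_force: 3.6
```

Emit:
{"api": "apply_moves", "payload": {"motion": [[[-3,0,0,0,0,0,0],[-3,0,0,0,0,0,0],[-3,0,0,0,0,0,0],[-3,0,0,0,0,0,0]]]}}

```text
time_s: 12.28
tcp_pos: [0.627, -0.0412, 0.1494]
eef_rot: [0.0, 0.995, 0.102, 0.007]
wrist_force: [9.6, 2.3, 8.8]
width: 0.009
grasp_force: 4.7
```

The upward load shows friction as the flap's free end rises along its arc, so I follow the arc upward.

Emit:
{"api": "apply_moves", "payload": {"motion": [[[0,0,-3,0,0,0,0],[0,0,-3,0,0,0,0],[0,0,0,0,0,0,0]]]}}

```text
time_s: 12.53
tcp_pos: [0.6228, -0.0418, 0.1524]
eef_rot: [-0.0, 0.995, 0.101, 0.002]
wrist_force: [5.9, 1.6, 1.8]
width: 0.008
grasp_force: 3.0
```

```bash
cat > s.py <<'E'
from plant import arm
import numpy as np
o=arm.observe(); t=o["tcp_pos"]*1000; a=np.radians(11.6); r=t[:2]-[539.1,-59.2]
print(o["time_s"],t.round(1),"nest",(r@[np.cos(a),np.sin(a)]).round(1),(r@[-np.sin(a),np.cos(a)]).round(1),o["eef_rot"].round(4),o["wrist_force"].round(1),o["ft_torque"].round(2))
E
python3 s.py
```

```text
12.5333 [622.8 -41.8 152.4] nest 85.5 0.2 [-1.000e-04  9.949e-01  1.013e-01  2.100e-03] [5.9 1.6 1.8] [ 0.48 -2.11 -0.02]
```

Emit:
{"api": "apply_moves", "payload": {"motion": [[[-2.5,0,-1,0,0,0,0],[-2.5,0,-1,0,0,0,0],[-2.5,0,-1,0,0,0,0],[-2.5,0,-1,0,0,0,0]]]}}

```text
time_s: 12.87
tcp_pos: [0.6128, -0.0439, 0.1557]
eef_rot: [-0.0, 0.995, 0.101, 0.002]
wrist_force: [5.0, 0.8, 0.3]
width: 0.004
grasp_force: 2.4
```

Emit:
{"api": "apply_moves", "payload": {"motion": [[[-2.5,0,-0.7,0,0,0,0],[-2.5,0,-0.7,0,0,0,0],[-2.5,0,-0.5,0,0,0,0],[-2.5,0,-0.5,0,0,0,0]]]}}

```text
time_s: 13.2
tcp_pos: [0.6021, -0.0462, 0.1578]
eef_rot: [0.0, 0.995, 0.101, 0.001]
wrist_force: [4.8, 1.1, 3.5]
width: 0.004
grasp_force: 2.2
```

Emit:
{"api": "apply_moves", "payload": {"motion": [[[-2.5,0,-0.3,0,0,0,0],[-2.5,0,-0.3,0,0,0,0],[-2.5,0,0,0,0,0,0],[-2.5,0,0,0,0,0,0],[-2.5,0,0,0,0,0,0]]]}}

```text
time_s: 13.62
tcp_pos: [0.5887, -0.049, 0.1573]
eef_rot: [0.0, 0.995, 0.101, -0.001]
wrist_force: [2.7, -0.1, 2.2]
width: 0.005
grasp_force: 1.3
```

Emit:
{"api": "apply_moves", "payload": {"motion": [[[-2.5,0,0,0,0,0,0],[-2.5,0,0,0,0,0,0],[-2.5,0,0,0,0,0,0],[-2.5,0,0,0,0,0,0]]]}}

```text
time_s: 13.95
tcp_pos: [0.5787, -0.0509, 0.157]
eef_rot: [-0.0, 0.995, 0.101, -0.001]
wrist_force: [1.1, 0.1, -1.6]
width: 0.007
grasp_force: 0.7
```

Emit:
{"api": "apply_moves", "payload": {"motion": [[[-2.5,0,0,0,0,0,0],[-2.5,0,0,0,0,0,0],[-2.5,0,0,0,0,0,0],[-2.5,0,0,0,0,0,0]]]}}

```text
time_s: 14.28
tcp_pos: [0.5692, -0.0528, 0.1574]
eef_rot: [-0.0, 0.995, 0.101, -0.0]
wrist_force: [0.1, 1.3, 0.4]
width: 0.005
grasp_force: 0.1
```

Emit:
{"api": "apply_moves", "payload": {"motion": [[[-2.5,0,0,0,0,0,0],[-2.5,0,0,0,0,0,0],[-2.5,0,0,0,0,0,0],[-2.5,0,0,0,0,0,0]]]}}

```text
time_s: 14.62
tcp_pos: [0.5597, -0.0548, 0.1577]
eef_rot: [-0.0, 0.995, 0.101, -0.0]
wrist_force: [0.3, -0.2, 0.6]
width: 0.002
grasp_force: 0.0
```

The force has gone, so the flap has snapped over. I lift clear and wait a moment, then check.

Emit:
{"api": "apply_moves", "payload": {"motion": [[[0,0,0,0,0,0,0],[0,0,-20,0,0,0,0],[0,0,-35,0,0,0,0],[-35,0,-20,0,0,0,0],[-35,0,0,0,0,0,0]]]}}

```text
time_s: 15.03
tcp_pos: [0.4941, -0.0688, 0.2365]
eef_rot: [0.0, 0.995, 0.102, 0.003]
wrist_force: [-0.5, 0.6, 0.4]
width: 0.007
grasp_force: 0.0
```

Emit:
{"api": "apply_moves", "payload": {"motion": [[[-35,0,0,0,0,0,0],[-35,0,0,0,0,0,0],[0,0,0,0,0,0,0],[0,0,0,0,0,0,0],[0,0,0,0,0,0,0]]]}}

```text
time_s: 15.45
tcp_pos: [0.4234, -0.0829, 0.2333]
eef_rot: [-0.0, 0.995, 0.101, 0.001]
wrist_force: [-0.2, -0.1, -0.4]
width: 0.008
grasp_force: 0.0
```

```bash
python3 - <<'E'
from plant import arm
import cv2
from h import *
im=[]
for n in("scene","wrist"):
    p,d=arm.camera(n); np.savez(f"pics/{n}5.npz",p=p,d=d,**arm.calibration(n)); q=p[...,::-1]
    im.append(cv2.resize(q[170:290,210:330],(400,400),interpolation=cv2.INTER_CUBIC) if n=="scene" else cv2.resize(q[:240,200:440],(400,400),interpolation=cv2.INTER_CUBIC))
cv2.imwrite("pics/c5.png",np.hstack(im))
og=np.array([539.1,-59.2]); a=np.radians(11.6); ex=np.array([np.cos(a),np.sin(a)]); ey=np.array([-ex[1],ex[0]])
for n in("scene5","wrist5"):
    D=load(f"pics/{n}.npz"); W,ok=pts(D,0,0,640,480)
    z=W[...,2]*1000; x=(W[...,:2]*1000-og)@ex; y=(W[...,:2]*1000-og)@ey
    m=ok&(z>55)&(z<90)&(x>-75)&(x<30)&(abs(y)<14)
    if m.sum()>20: print(n,m.sum(),"x",np.percentile(x[m],[1,99]),"z",np.percentile(z[m],[1,50,99]),"plane",np.linalg.lstsq(np.c_[x[m],y[m],np.ones(m.sum())],z[m],rcond=None)[0])
E
python3 s.py
```

```text
scene5 227 x [-63.2762421   28.90177829] z [65.9579726  69.13702015 72.45446942] plane [ 3.38062001e-03 -1.90384785e-03  6.92529515e+01]
wrist5 3660 x [-60.72599464  29.10286938] z [66.81257376 68.50773018 70.26992634] plane [4.12639879e-04 3.25248669e-03 6.85198720e+01]
15.55 [423.8 -82.7 232.7] nest -117.7 0.1 [1.000e-04 9.949e-01 1.011e-01 1.000e-04] [-0.2 -0.5 -0.7] [-0.08 -0.01 -0.03]
```

View pics/c5.png

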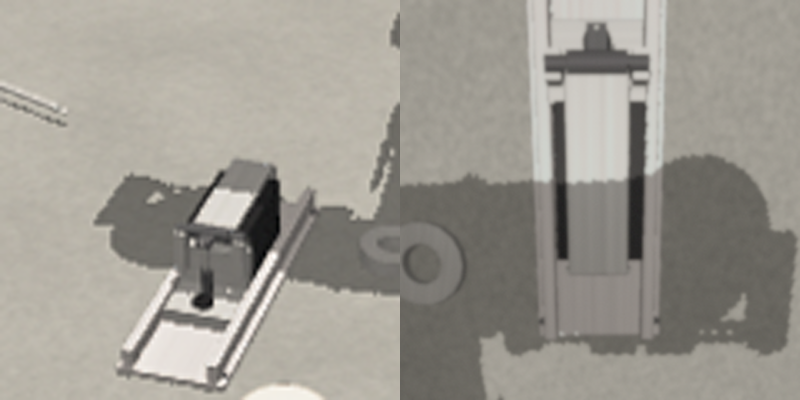

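The flap lies level over the carton, with its top at 68.5 mm and a slope under 0.004 rad. Its lip end at wrist-crop (600,272) is past the carton's near end at row 258, and the robot is clear. I hand the job in.

```bash
python3 -c "
from plant import arm
print(arm.job_done())"
```

```text
the job is handed in; nothing more can be done
None
```

The carton is seated against the stop, the flap has snapped down level with its lip behind the carton's near end, and the job is handed in at about 16 s; the hand-in call returned no verdict.

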